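Lock the push-and-turn cap on the pick tin

TASK

Close the pick tin: take the metal cap, set it mouth down over the tin's neck, find by feel where its lugs drop between the neck's hooks, press it down against the spring and twist it clockwise (seen from above) until it stops, then let go so that it springs up a little and stays locked. Press no harder than the spring needs (a firm hand push, never ramming or forcing it), and leave the other things where they stand.

Things in the scene. Friction and masses are not known exactly. Their poses are not given: they have to be found in the camera images.
- cap_center (a point): Loose aluminium cap, about 60 g, round, standing mouth down: 58 mm diameter, 24 mm tall, top 4 mm, wall 3.5 mm (inside 51 mm wide, 20 mm deep). Four inner lugs flush with the lower rim, 5 mm wide, 3.5 mm high, reaching in to radius 19.5 mm, along its +x, +y, -x, -y axes; a dark bar on the top marks each. The point is its centre, 12 mm above the rim; z along its axis, up.
- tin_shoulder (a point): Stainless tin, 54 mm diameter, upright in a rubber ring on a fixed 84 x 84 x 12 mm wooden foot; it yields to twist, 0.17 rad per N m. The point is the centre of its flat shoulder, 62 mm above the cabinet top; z up. On it a neck, 33 mm diameter, 15 mm high, top edge chamfered to 29 mm. More than 60 N between the cap and the tin (with its neck and plunger) spoils it.
- hook_top (a point): On the tin's axis, 14.5 mm above the shoulder: level of the tops of four rigid hooks round the neck, reaching to radius 22.5 mm, one each 90 degrees. A hook spans 61 degrees, a gap 29; the lugs (14) drop through the gaps. The hooks' angle differs each time and is NOT given by any listed orientation: see or feel it. At a wrong angle the cap's rim stops here.
- hook_lip (a point): On the tin's axis, 8 mm above the shoulder: level of the hooks' lips. Clockwise from above each hook has 11 degrees of lip, 28 of notch (roof at 11 mm), 22 of stop down to the shoulder. Lugs pass under the lips with the cap's rim below 4.5 mm; from a gap the cap then turns 39 to 54 degrees clockwise to the stops.
- lock_point (a point): On the tin's axis, 19.5 mm above the shoulder: where the cap's centre ends when locked (rim 7.5 mm above the shoulder). Let go after the twist, the spring lifts the cap to here, its lugs in the notches.
- plunger_top (a point): Top of a grey spring plunger, 25 mm diameter, in the middle of the neck; 33 mm above the shoulder when free. It pushes the cap's ceiling up: met with the cap's rim 13 mm above the shoulder (in the gaps), 3 N there plus 0.9 N per mm further: about 11 N where the lugs clear the lips, 15 N at the shoulder. Travel 13.5 mm.
- octave_pedal: Purple octave pedal, 115 x 65 x 36 mm box with a footswitch and two knobs on top (48 mm tall in all), loose; origin under its centre. Bystander; it and the cap may swap places.
- power_brick: Black aluminium pedal power brick, 80 x 160 x 36 mm, loose; origin under its centre. Bystander.
- pick_rack: Wooden pick rack with six slots, 45 x 130 x 28 mm (picks reach 38 mm), loose; origin under its centre. Bystander.
- slide: Chrome guitar slide standing on end, 27 mm diameter, 65 mm tall tube, loose; origin under its centre. Bystander.
Mind the look-alikes: they are no part of the job. What is shaped like the part that bears cap_center but blue or orange is not meant.

How it is judged:
On the way, in this order (a step that is already met when the one before it is completed fails the run):
1. the cap is picked up off the cabinet top (height (world z) of cap_center above 0.04 m), for 0.2 s.
2. the cap is pressed down over the neck until its lugs are below the hooks' lips (z of cap_center in the frame of tin_shoulder below 0.0166 m and horizontal distance between cap_center and tin_shoulder below 0.004 m), for 0.1 s.
At the end, for the whole second after the job is handed in: The released cap sits still and level (within 0.08 rad) on the tin, centred within 4 mm, its centre 18.2 to 20.7 mm above the shoulder: held down against the spring by its lugs in the notches of the hooks (lower: still under the lips; higher: not caught) (z of cap_center in the frame of tin_shoulder between 0.0182 and 0.0207 m and horizontal distance between cap_center and tin_shoulder below 0.004 m and angle between cap_center's own z axis and vertical below 0.08 rad and linear speed of cap below 0.02 m/s and contact force between the fingers and cap below 0.1 N); the robot touches nothing.
It fails at once if the cap is forced: more than 60 N between cap and tin (contact force between cap and tin above 60 N).
It fails at once if the octave pedal is shifted more than 10 mm (distance of octave_pedal from where it was at the start of the episode above 0.01 m).
It fails at once if the power brick is shifted more than 10 mm (distance of power_brick from where it was at the start of the episode above 0.01 m).
It fails at once if the pick rack is shifted more than 10 mm (distance of pick_rack from where it was at the start of the episode above 0.01 m).
It fails at once if the slide is shifted or knocked over (distance of slide from where it was at the start of the episode above 0.01 m).
It also fails if it takes over 72 s, if anything falls off the work surface, if the arm or the gripper's body presses on something with over 40 N, if the wrist force passes 120 N, or if a joint passes its speed limit or range.

ROBOT

A 6-joint arm with a two-finger parallel gripper is mounted at the origin on the work surface. World frame = base frame: x ahead of the robot, y to its left, z up, the work surface at z = 0. Lengths are in m, angles in rad, forces in N, time in s.
With the tool pointing down it reaches from about 0.325 to 0.775 m from the base axis. Payload 5.5 kg.
Tool frame: the origin (TCP) lies on the centre line of the jaws, within the pads' length; the fingertips stand 14 mm ahead of it and the grasp point (between the pads) lies 5 mm behind it; z points along the fingers, y is the line along which they close (so a half turn about z gives the same grasp; the last joint's range is limited). The gripper opens to 88 mm and grips with 3 to 60 N. Pads are 20 mm wide; open, the fingers measure 115 mm over their backs; the gripper's body (75 mm by 178 mm) begins 61 mm behind the grasp point.
Start: joints at [1.099, 0.091, 1.231, -0, 1.82, -0.057], TCP at [0.242, 0.549, 0.237] pointing down, gripper open.
Joint ranges: [-2.87, 2.87], [-0.86, 2.18], [0.17, 2.46], [-1.51, 4.65], [0.06, 2.69], [-2.65, 2.65]. Speed limits (rad/s): [2.57, 2.57, 3.01, 3.14, 3.14, 3.14].

INTERFACE

Orientations are given as a unit quaternion [w, x, y, z].
In Python, from plant import arm, optics gives the robot as it stands.
- The arm moves only by the tool jog_arm, never from a script. Its argument "targets" is a list of rows, each a list of 7 numbers: the shift along the tool's x, y, z in m, then the turn, a rotation vector about the tool's x, y, z in rad, then the opening, from 0 (shut) to 1 (fully open). In form: [[dx, dy, dz, wx, wy, wz, gripper], ...]. A call has 1 to 20 rows; each row shifts and turns the commanded pose from where the row before left it, along the tool's axes as they then stand; what a row does not reach is not made up. A row lasts 1/12 s, in which the tool goes at most 41.7 mm and 7.16 degrees, less where a joint would pass 70% of its speed; a pose out of reach is approached as far as the arm can. A call is refused whole if a number of a shift passes 0.0417 or a number of a turn 0.125, either way. A call with a gripper value outside its range is refused whole. The fingers move at their own pace and stop on an object; the grip force is fixed at half the most. Time passes only in rows, so rows that do not move let the fingers close. It gives the time, the measured TCP pose, the force, the opening and the grip force at its end, in the units of the state.
- arm.sense(): the state, without advancing time (a new reading comes with each control period).
- optics.grab_frame(name): name is "scene" or "side" or "wrist"; returns a dict with "color" (480x640x3 uint8, red, green, blue), "camera_matrix" (3x3 intrinsics, pixels), "world_from_camera" (4x4, takes a point from camera to world coordinates); the wrist camera has in their place "T_tool_cam" (4x4, takes a point from camera to tool coordinates, whose origin is the TCP and whose axes are the flange's). Camera axes: x right, y down, z forward; pixel columns grow to the right and rows downward; lengths in m; the calibration is good to about 2 mm. The wrist camera is an equidistant fisheye: a pixel r from the principal point sees the ray r / f radians off the axis. A picture is of the moment at which its call begins: read the wrist's pose just before it. There is no depth.
- arm.sign_off(): hands the job in; it is judged then, once.
The state is a dict: "clock": time; "joint_positions": joint angles; "qd": joint speeds; "effort": joint torques, N m; "ee_pos": TCP position; "tool_rot": TCP orientation; "force": force on the tool from outside, world axes, zero at the start; "ft_torque": the same for the moment, N m; "finger_gap": opening from 0.0 (shut) to 1.0 (fully open); "grip_force": force on a finger pad.
Only numpy, scipy, OpenCV 4.12 (cv2) and the standard library are available. Lean on these libraries where they do the work, as an engineer would, in place of code of your own. Each camera call takes 0.05 s, during which the arm holds its last target. There are 200 camera calls.

## Working session

There is one attempt and no reset: what is moved stays moved. The work goes in short steps, Python scripts to look and compute and a tool call to move; the robot and the scene stay as the last step left them, time stands still between calls to the robot, and variables do not carry over. Pictures are saved under pics/ and viewed, at most 10 in all, crops included, and the job is handed in when it is done.

Besides the shell and the picture viewer there is one more tool, called as name(argument=value, ...) on one line, values as JSON. jog_arm: Moves the arm, as the interface text tells. Its arguments: {"type":"object","properties":{"targets":{"type":"array","items":{"type":"array","items":{"type":"number"}}}},"required":["targets"]}

```bash
mkdir -p pics
cat > h.py <<'E'
import numpy as np, cv2
from plant import arm, optics
def snap(n,f):
    s=arm.sense(); d=optics.grab_frame(n); cv2.imwrite('pics/'+f,d['color'][:,:,::-1]); return s,d
def ray(d,u,v):
    K=np.array(d['camera_matrix']);T=np.array(d['world_from_camera'])
    r=T[:3,:3]@np.linalg.solve(K,[u,v,1.]); return T[:3,3],r
def onz(d,u,v,z):
    o,r=ray(d,u,v); return o+r*(z-o[2])/r[2]
E
python3 - <<'E'
from h import *
a=snap('scene','s1.png')[1];b=snap('side','d1.png')[1]
import pickle;pickle.dump((a,b),open('c.pkl','wb'))
for d in(a,b):print(np.round(d['camera_matrix'],1),np.round(d['world_from_camera'],3))
print(arm.sense())
E
```

```text
[[524.2   0.  315.7]
 [  0.  524.2 238.1]
 [  0.    0.    1. ]] [[-0.855  0.367 -0.366  0.917]
 [ 0.518  0.594 -0.615  0.566]
 [-0.008 -0.716 -0.698  0.773]
 [ 0.     0.     0.     1.   ]]
[[450.9   0.  324.1]
 [  0.  450.9 240.7]
 [  0.    0.    1. ]] [[-0.986 -0.133  0.096  0.49 ]
 [-0.164  0.761 -0.628  0.526]
 [ 0.011 -0.635 -0.772  0.75 ]
 [ 0.     0.     0.     1.   ]]
{'clock': 0.1, 'joint_positions': array([ 1.09929333e+00,  9.17618185e-02,  1.23171527e+00,  2.05883964e-06,
        1.81979167e+00, -5.67186343e-02]), 'qd': array([ 0.0006971 , -0.00363872, -0.00121348, -0.000209  , -0.00027413,
        0.00038506]), 'effort': array([ 2.21900060e-03, -4.47856772e+01, -4.07568491e+01,  7.00549688e-02,
        2.84493109e-02, -1.19226406e-04]), 'ee_pos': array([0.24170337, 0.54891413, 0.23566129]), 'tool_rot': array([-2.19738407e-04,  2.05908347e-01,  9.78570922e-01, -8.08734988e-04]), 'force': array([ 0.52739711, -0.85848811, -0.0609688 ]), 'ft_torque': array([ 0.05800938, -0.01416573, -0.01897583]), 'grip_force': 0.0, 'finger_gap': 1.0008379692200409}
```

View pics/s1.png

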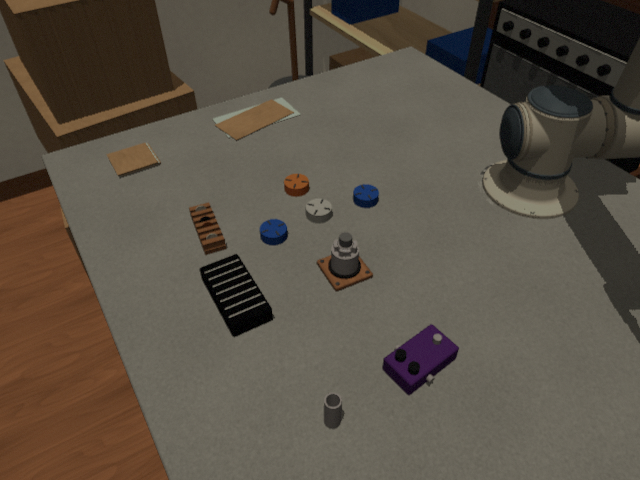

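View pics/d1.png

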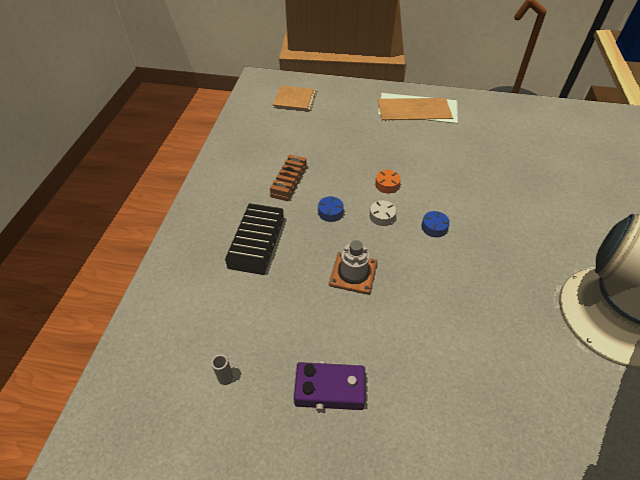

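Both views show the silver cap at scene (319,210) / side (383,212). The look-alikes are blue at scene (273,232) and (366,196) and orange at (296,184). The tin is at scene (345,257), side (355,262). By the description (aluminium, silver) I choose (319,210), and check it in a close crop.

Run:
```python
from h import *
import pickle
a,b=pickle.load(open('c.pkl','rb'))
P=dict(cap=((319,207),(383,208),.024),blueL=((273,229),(330.5,205),.024),blueR=((366,193),(435.5,220),.024),org=((296,181),(388,178),.024),plung=((346,239),(356,245),.095),slide=((333,401),(221,361),.065))
for k,(p,q,z) in P.items(): print(k,np.round(onz(a,*p,z),4),np.round(onz(b,*q,z),4))
for k,pts in dict(pedal=[(384,365),(431,327),(457,350),(411,387)],brick=[(201,267),(237,256),(270,317),(235,331)],rack=[(190,206),(210,203),(225,243),(204,250)]).items():
    print(k,[list(np.round(onz(a,*p,.03)[:2],3)) for p in pts])
A=cv2.resize(a['color'][170:300,240:400],None,fx=2.5,fy=2.5,interpolation=2);B=cv2.resize(b['color'][150:280,300:460],None,fx=2.5,fy=2.5,interpolation=2)
cv2.imwrite('pics/crop1.png',np.hstack([A,B])[:,:,::-1])
```

```text
cap [ 0.4672 -0.1736  0.024 ] [ 0.4665 -0.1805  0.024 ]
blueL [ 0.5853 -0.1644  0.024 ] [ 0.5829 -0.1694  0.024 ]
blueR [ 0.3526 -0.159   0.024 ] [ 0.3508 -0.1644  0.024 ]
org [ 0.4645 -0.2794  0.024 ] [ 0.4628 -0.2803  0.024 ]
plung [ 5.144e-01 -3.000e-04  9.500e-02] [ 0.5108 -0.0073  0.095 ]
slide [0.7009 0.2478 0.065 ] [0.6975 0.2443 0.065 ]
pedal [[np.float64(0.585), np.float64(0.222)], [np.float64(0.471), np.float64(0.203)], [np.float64(0.465), np.float64(0.262)], [np.float64(0.573), np.float64(0.276)]]
brick [[np.float64(0.756), np.float64(-0.137)], [np.float64(0.684), np.float64(-0.127)], [np.float64(0.698), np.float64(0.039)], [np.float64(0.764), np.float64(0.034)]]
rack [[np.float64(0.707), np.float64(-0.318)], [np.float64(0.666), np.float64(-0.304)], [np.float64(0.69), np.float64(-0.173)], [np.float64(0.733), np.float64(-0.177)]]
```

View pics/crop1.png

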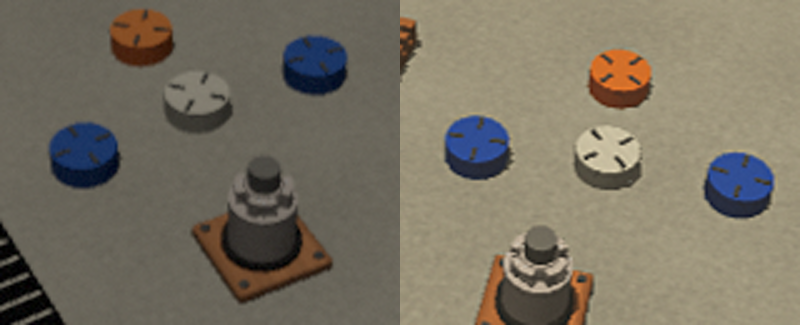

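The crop shows the silver cap with four dark bars at centre left (197,98), which matches the description, and the tin with its grey plunger at (263,175). The cap is at about (0.467,-0.177) and the tin axis at about (0.513,-0.004). I'll go above the tin first, since it's on the way, to look at the hooks.

jog_arm(targets=[[-0.0262, -0.0221, 0, 0, 0, 0, 1], [-0.0262, -0.0221, 0, 0, 0, 0, 1], [-0.0262, -0.0221, 0, 0, 0, 0, 1], [-0.0262, -0.0221, 0, 0, 0, 0, 1], [-0.0262, -0.0221, 0, 0, 0, 0, 1], [-0.0262, -0.0221, 0, 0, 0, 0, 1], [-0.0262, -0.0221, 0, 0, 0, 0, 1], [-0.0262, -0.0221, 0, 0, 0, 0, 1], [-0.0262, -0.0221, 0, 0, 0, 0, 1], [-0.0262, -0.0221, 0, 0, 0, 0, 1], [-0.0262, -0.0221, 0, 0, 0, 0, 1], [-0.0262, -0.0221, 0, 0, 0, 0, 1], [-0.0262, -0.0221, 0, 0, 0, 0, 1], [-0.0262, -0.0221, 0, 0, 0, 0, 1], [-0.0262, -0.0221, 0, 0, 0, 0, 1], [-0.0262, -0.0221, 0, 0, 0, 0, 1], [-0.0262, -0.0221, 0, 0, 0, 0, 1], [-0.0262, -0.0221, 0, 0, 0, 0, 1], [0, 0, 0, 0, 0, 0, 1], [0, 0, 0, 0, 0, 0, 1]])

```text
clock: 1.77
ee_pos: [0.5132, -0.0063, 0.2356]
tool_rot: [-0.001, 0.207, 0.978, -0.0]
force: [-0.0, -0.1, 0.2]
finger_gap: 0.999
grip_force: 0.0
```

Run:
```python
from h import *
import pickle
s,d=snap('wrist','w1.png');pickle.dump((s,d),open('w1.pkl','wb'))
print(s['ee_pos'],s['tool_rot'],s['joint_positions'],s['clock']);print(np.round(d['camera_matrix'],1),np.round(d['T_tool_cam'],4))
```

```text
[ 0.51315381 -0.00633848  0.23562274] [-1.04244229e-03  2.07480733e-01  9.78238547e-01 -6.12073498e-05] [-7.87496743e-02 -1.40845119e-01  1.46063610e+00  1.54326160e-04
  1.82388479e+00 -1.23150939e+00] 1.7667
[[371.6   0.  322.2]
 [  0.  371.6 241.5]
 [  0.    0.    1. ]] [[-0.000e+00 -9.595e-01 -2.818e-01  7.810e-02]
 [ 1.000e+00 -4.000e-04  1.100e-03 -9.000e-04]
 [-1.200e-03 -2.818e-01  9.595e-01 -1.484e-01]
 [ 0.000e+00  0.000e+00  0.000e+00  1.000e+00]]
```

View pics/w1.png

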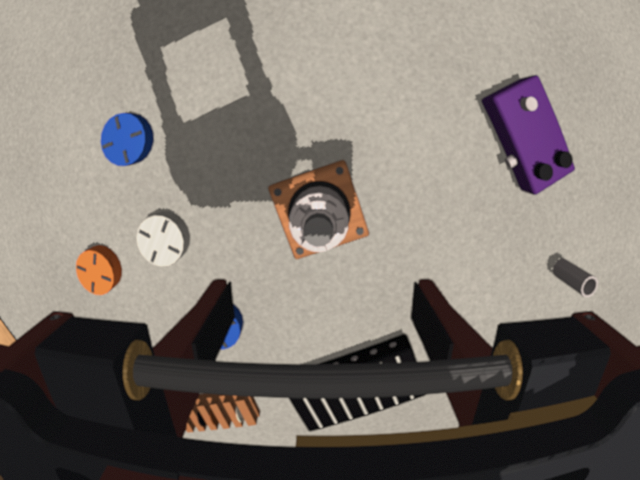

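The wrist view shows the tin at (318,215), its hooks as a bright ring partly in gripper shadow, and the silver cap at (161,240) with bars. I'll rectify both onto their own planes.

```bash
cat >> h.py <<'E'
from scipy.spatial.transform import Rotation as R
def TW(s):
    q=s['tool_rot'];T=np.eye(4);T[:3,:3]=R.from_quat([q[1],q[2],q[3],q[0]]).as_matrix();T[:3,3]=s['ee_pos'];return T
def wproj(s,d,P):
    T=np.linalg.inv(TW(s)@np.array(d['T_tool_cam']));p=P@T[:3,:3].T+T[:3,3]
    th=np.arctan2(np.hypot(p[...,0],p[...,1]),p[...,2]);ph=np.arctan2(p[...,1],p[...,0]);K=d['camera_matrix']
    return np.stack([K[0][2]+K[0][0]*th*np.cos(ph),K[1][2]+K[1][1]*th*np.sin(ph)],-1)
def ortho(s,d,cx,cy,z,h=.04,n=400):  # image: right=+x, up=+y
    X,Y=np.meshgrid(cx+np.linspace(-h,h,n),cy+np.linspace(h,-h,n));m=wproj(s,d,np.stack([X,Y,0*X+z],-1)).astype(np.float32)
    im=cv2.remap(d['color'],m[...,0],m[...,1],cv2.INTER_CUBIC)
    cv2.line(im,(n//2,0),(n//2,n),(0,255,0),1);cv2.line(im,(0,n//2),(n,n//2),(0,255,0),1);return im
E
python3 - <<'E'
from h import *
import pickle
s,d=pickle.load(open('w1.pkl','rb'))
im=np.hstack([ortho(s,d,.513,-.004,.0765),ortho(s,d,.467,-.177,.024)])
cv2.imwrite('pics/o1.png',np.clip(im[:,:,::-1]*1.2,0,255))
E
```

```text
[ WARN:0@0.490] global loadsave.cpp:1063 imwrite_ Unsupported depth image for selected encoder is fallbacked to CV_8U.
```

View pics/o1.png

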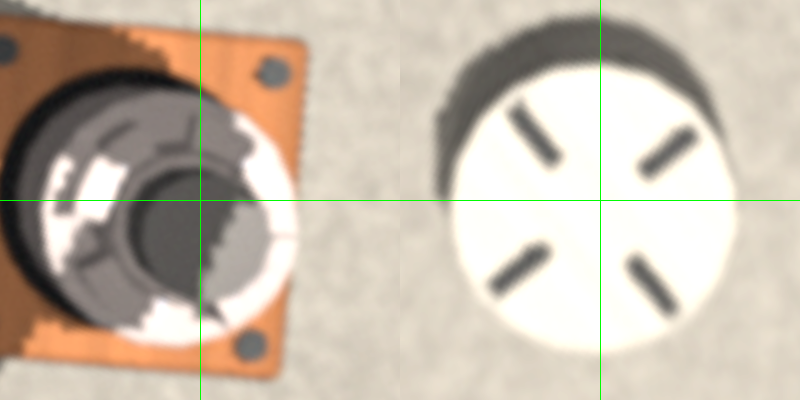

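Cap centre is about (0.466,-0.178) with lugs at about 38° (mod 90°). The tin's hooks lie in the gripper's shadow. I'll turn 90° and step aside for a clear look.

jog_arm(targets=[[0, 0, 0, 0, 0, 0.12, 1], [0, 0, 0, 0, 0, 0.12, 1], [0, 0, 0, 0, 0, 0.12, 1], [0, 0, 0, 0, 0, 0.12, 1], [0, 0, 0, 0, 0, 0.12, 1], [0, 0, 0, 0, 0, 0.12, 1], [0, 0, 0, 0, 0, 0.12, 1], [0, 0, 0, 0, 0, 0.12, 1], [0, 0, 0, 0, 0, 0.12, 1], [0, 0, 0, 0, 0, 0.12, 1], [0, 0, 0, 0, 0, 0.12, 1], [0, 0, 0, 0, 0, 0.12, 1], [0, 0, 0, 0, 0, 0.12, 1], [-0.03, 0, 0.03, 0, 0, 0, 1], [-0.03, 0, 0.03, 0, 0, 0, 1], [0, 0, 0, 0, 0, 0, 1], [0, 0, 0, 0, 0, 0, 1]])

```text
clock: 3.23
ee_pos: [0.4882, -0.0583, 0.1755]
tool_rot: [-0.002, 0.835, 0.551, -0.001]
force: [-0.2, 0.5, 0.1]
finger_gap: 1.004
grip_force: 0.0
```

Run:
```python
from h import *
import pickle
s,d=snap('wrist','w2.png');pickle.dump((s,d),open('w2.pkl','wb'))
print(s['ee_pos'],s['tool_rot'],s['joint_positions'],s['clock'])
im=np.hstack([ortho(s,d,.511,-.006,.0765,.03),ortho(s,d,.511,-.006,.095,.03)])
cv2.imwrite('pics/o2.png',im[:,:,::-1])
```

```text
[ 0.48822955 -0.05826837  0.17553922] [-0.00172239  0.83466731  0.55075009 -0.00136138] [-1.88378313e-01 -2.02032467e-01  1.62104818e+00  5.77511190e-04
  1.72693059e+00  2.15978128e-01] 3.2333
```

View pics/o2.png

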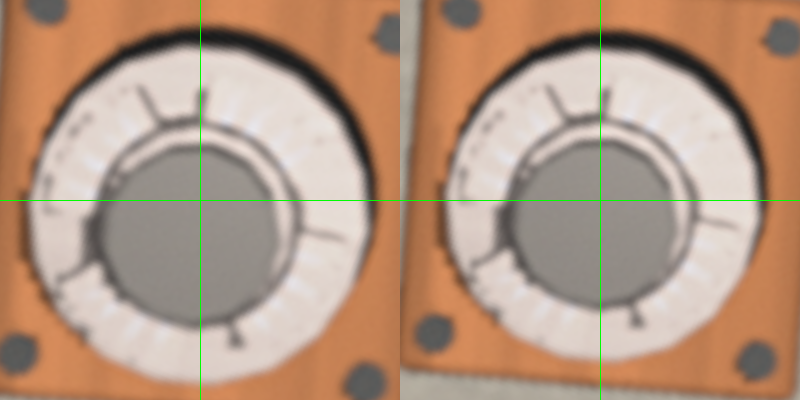

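This view is clear. The plunger disc centres at about (595,222) on the right panel, giving a tin axis at about (0.510,-0.009). Hook-gap edges show near 87° and 112°, so a gap is centred at about 9.5° (mod 90). Next I'll go over the cap for one close look.

jog_arm(targets=[[-0.03, 0.007, 0.01, 0, 0, 0, 1], [-0.03, 0.007, 0.01, 0, 0, 0, 1], [-0.03, 0.007, 0.015, 0, 0, 0, 1], [-0.03, 0.007, 0.015, 0, 0, 0, 1], [0, 0, 0, 0, 0, 0, 1], [0, 0, 0, 0, 0, 0, 1]])

```text
clock: 3.78
ee_pos: [0.4694, -0.1805, 0.1291]
tool_rot: [0.0, 0.835, 0.55, 0.001]
force: [-1.0, 0.0, 0.6]
finger_gap: 1.001
grip_force: 0.0
```

Run:
```python
from h import *
s,d=snap('wrist','w3.png')
print(s['ee_pos'],s['tool_rot'],s['joint_positions'],s['clock'])
im=np.hstack([ortho(s,d,.466,-.178,.024,.04),cv2.resize(d['color'],(533,400))[:,66:466]])
cv2.imwrite('pics/o3.png',im[:,:,::-1])
```

```text
[ 0.46942239 -0.18050956  0.12905547] [4.75285518e-04 8.34886773e-01 5.50421053e-01 7.17374153e-04] [-4.35241925e-01 -1.68273061e-01  1.67357225e+00  7.23591858e-04
  1.63473119e+00 -3.01362459e-02] 3.7833
```

View pics/o3.png

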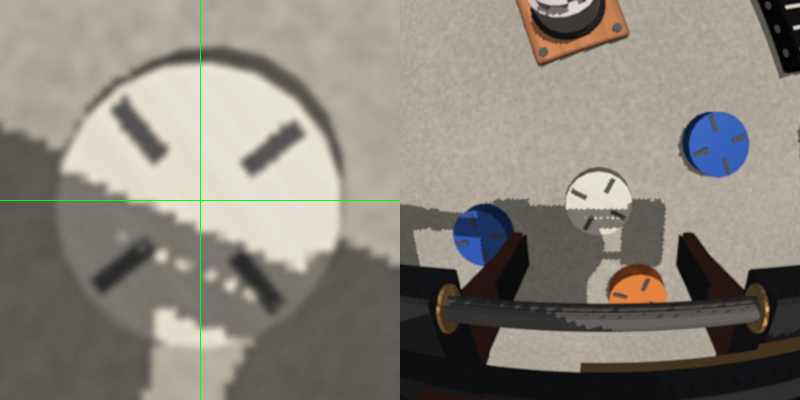

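The cap centre is (0.466,-0.179), with bars at 39°. I'll descend and grip.

jog_arm(targets=[[0, -0.0036, 0.01, 0, 0, 0, 1], [0, 0, 0.02, 0, 0, 0, 1], [0, 0, 0.02, 0, 0, 0, 1], [0, 0, 0.02, 0, 0, 0, 1], [0, 0, 0.02, 0, 0, 0, 1], [0, 0, 0.012, 0, 0, 0, 1], [0, 0, 0.01, 0, 0, 0, 1], [0, 0, 0, 0, 0, 0, 1], [0, 0, 0, 0, 0, 0, 0], [0, 0, 0, 0, 0, 0, 0], [0, 0, 0, 0, 0, 0, 0], [0, 0, 0, 0, 0, 0, 0], [0, 0, 0, 0, 0, 0, 0], [0, 0, 0, 0, 0, 0, 0]])

```text
clock: 5.0
ee_pos: [0.4655, -0.1792, 0.0162]
tool_rot: [0.0, 0.835, 0.551, 0.0]
force: [0.2, 0.1, 1.1]
finger_gap: 0.657
grip_force: 30.0
```

jog_arm(targets=[[0, 0, -0.01, 0, 0, 0, 0], [0, 0, -0.03, 0, 0, 0, 0], [0, 0, -0.04, 0, 0, 0, 0], [0, 0, -0.04, 0, 0, 0, 0], [0, 0, 0, 0, 0, 0, 0], [0.029, -0.0043, 0, 0, 0, 0, 0], [0.029, -0.0043, 0, 0, 0, 0, 0], [0.029, -0.0043, 0, 0, 0, 0, 0], [0.029, -0.0043, 0, 0, 0, 0, 0], [0.029, -0.0043, 0, 0, 0, 0, 0], [0.029, -0.0043, 0, 0, 0, 0, 0], [0, 0, 0, 0, 0, 0.103, 0], [0, 0, 0, 0, 0, 0.103, 0], [0, 0, 0, 0, 0, 0.103, 0], [0, 0, 0, 0, 0, 0.103, 0], [0, 0, 0, 0, 0, 0.103, 0], [0, 0, 0, 0, 0, 0, 0], [0, 0, 0, 0, 0, 0, 0]])

```text
clock: 6.5
ee_pos: [0.5098, -0.009, 0.136]
tool_rot: [0.0, 0.947, 0.322, 0.0]
force: [0.3, 0.1, -0.3]
finger_gap: 0.656
grip_force: 30.0
```

Run:
```python
from h import *
s,d=snap('wrist','w4.png');e=snap('side','d4.png')[1];f=snap('scene','s4.png')[1]
x,y,z=s['ee_pos'];print(s['ee_pos'],s['joint_positions'],s['force'],s['ft_torque'])
zc=z+.008
im=np.hstack([ortho(s,d,x,y,zc,.04),cv2.resize(e['color'][180:310,290:420],(400,400))])
cv2.imwrite('pics/o4.png',im[:,:,::-1])
```

```text
[ 0.50984813 -0.00898803  0.13596366] [-8.43592786e-02 -1.49441649e-01  1.64445835e+00  1.00313048e-05
  1.64647421e+00  8.31643719e-01] [ 0.33819416  0.11455312 -0.30184414] [-0.03650273  0.09021334  0.03653657]
```

View pics/o4.png

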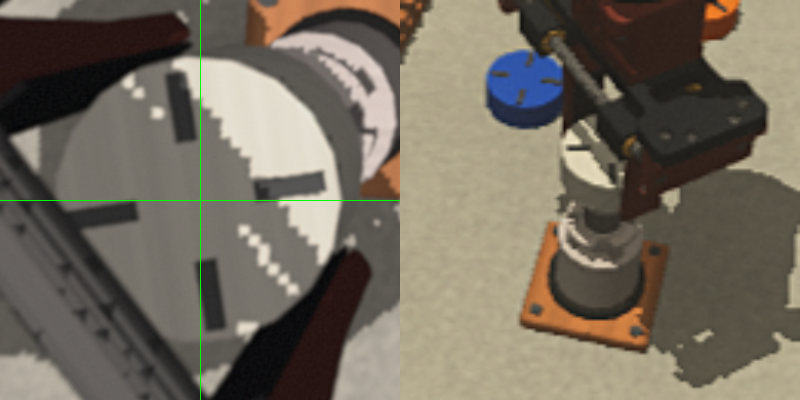

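The cap sits centred in the jaws with bars at about 9°, and the side view shows it over the plunger. I'll descend to just above the hooks, then feel.

jog_arm(targets=[[0, 0, 0.01, 0, 0, 0, 0], [0, 0, 0.01, 0, 0, 0, 0], [0, 0, 0.01, 0, 0, 0, 0], [0, 0, 0.006, 0, 0, 0, 0], [0, 0, 0.002, 0, 0, 0, 0], [0, 0, 0.002, 0, 0, 0, 0], [0, 0, 0.001, 0, 0, 0, 0], [0, 0, 0.001, 0, 0, 0, 0], [0, 0, 0.001, 0, 0, 0, 0], [0, 0, 0, 0, 0, 0, 0]])

```text
clock: 7.48
ee_pos: [0.51, -0.009, 0.0929]
tool_rot: [0.0, 0.947, 0.32, 0.0]
force: [-0.1, 1.0, -0.5]
finger_gap: 0.66
grip_force: 30.0
```

jog_arm(targets=[[0, 0, 0.001, 0, 0, 0, 0], [0, 0, 0.001, 0, 0, 0, 0], [0, 0, 0.001, 0, 0, 0, 0], [0, 0, 0, 0, 0, 0, 0]])

```text
clock: 7.82
ee_pos: [0.5101, -0.009, 0.0902]
tool_rot: [0.0, 0.947, 0.32, 0.0]
force: [-0.8, 0.5, 3.1]
finger_gap: 0.66
grip_force: 30.0
```

jog_arm(targets=[[0, 0, 0.001, 0, 0, 0, 0], [0, 0, 0.001, 0, 0, 0, 0], [0, 0, 0, 0, 0, 0, 0]])

```text
clock: 8.07
ee_pos: [0.5101, -0.009, 0.0881]
tool_rot: [0.0, 0.947, 0.32, 0.0]
force: [-1.4, -0.5, 4.4]
finger_gap: 0.658
grip_force: 30.0
```

The force follows the spring line, so the lugs are in the gaps. I'll keep pressing.

jog_arm(targets=[[0, 0, 0.001, 0, 0, 0, 0], [0, 0, 0.001, 0, 0, 0, 0], [0, 0, 0.001, 0, 0, 0, 0], [0, 0, 0.001, 0, 0, 0, 0], [0, 0, 0, 0, 0, 0, 0]])

```text
clock: 8.48
ee_pos: [0.5101, -0.009, 0.0846]
tool_rot: [0.0, 0.947, 0.32, 0.0]
force: [-2.8, 0.3, 7.7]
finger_gap: 0.66
grip_force: 30.0
```

jog_arm(targets=[[0, 0, 0.001, 0, 0, 0, 0], [0, 0, 0.001, 0, 0, 0, 0], [0, 0, 0.001, 0, 0, 0, 0], [0, 0, 0, 0, 0, 0, 0], [0, 0, 0, 0, 0, 0, 0]])

```text
clock: 8.9
ee_pos: [0.5102, -0.009, 0.0823]
tool_rot: [0.0, 0.947, 0.32, 0.001]
force: [-3.3, -0.1, 10.0]
finger_gap: 0.66
grip_force: 30.0
```

jog_arm(targets=[[0, 0, 0.001, 0, 0, 0, 0], [0, 0, 0.001, 0, 0, 0, 0], [0, 0, 0.0005, 0, 0, 0, 0], [0, 0, 0, 0, 0, 0, 0], [0, 0, 0, 0, 0, 0, 0]])

```text
clock: 9.32
ee_pos: [0.5102, -0.009, 0.0802]
tool_rot: [0.0, 0.947, 0.32, 0.001]
force: [-5.1, 1.1, 11.8]
finger_gap: 0.658
grip_force: 30.0
```

Run:
```python
from h import *
s,d=snap('wrist','w5.png')
s=arm.sense();x,y,z=s['ee_pos'];print(s['ee_pos'],s['joint_positions'],s['force'],s['ft_torque'])
im=np.hstack([ortho(s,d,x,y,z+.008,.04)])
cv2.imwrite('pics/o5.png',im[:,:,::-1])
```

```text
[ 0.51020401 -0.00897231  0.08019231] [-8.42503747e-02 -1.27004214e-01  1.72357834e+00 -1.92112130e-05
  1.54344654e+00  8.34652415e-01] [-4.3584738   0.84411887 11.49403579] [ 0.0596906   0.92700669 -0.03342081]
```

jog_arm(targets=[[-0.0006, -0.0005, 0.0005, 0, 0, 0, 0], [0, 0, 0, 0, 0, 0, 0]])

```text
clock: 9.53
ee_pos: [0.5101, -0.009, 0.08]
tool_rot: [0.001, 0.947, 0.32, 0.002]
force: [-2.4, -0.1, 11.9]
finger_gap: 0.656
grip_force: 30.0
```

jog_arm(targets=[[0, 0, 0, 0, 0, 0.04, 0], [0, 0, 0, 0, 0, 0.04, 0], [0, 0, 0, 0, 0, 0.04, 0], [0, 0, 0, 0, 0, 0.04, 0], [0, 0, 0, 0, 0, 0.04, 0], [0, 0, 0, 0, 0, 0, 0]])

```text
clock: 10.03
ee_pos: [0.5107, -0.009, 0.0804]
tool_rot: [0.001, 0.975, 0.223, 0.002]
force: [-1.2, 0.1, 11.9]
finger_gap: 0.653
grip_force: 30.0
```

```bash
python3 -c "
from h import *
s=arm.sense();print(s['ee_pos'],s['force'],s['ft_torque'],s['joint_positions'][5])"
```

```text
[ 0.51072166 -0.00900208  0.08038189] [-1.17680031  0.10030109 11.9266512 ] [-0.01402544  0.20813511  0.04241504] 1.0367044000867536
```

jog_arm(targets=[[0, 0, 0, 0, 0, 0.04, 0], [0, 0, 0, 0, 0, 0.04, 0], [0, 0, 0, 0, 0, 0.04, 0], [0, 0, 0, 0, 0, 0.04, 0], [0, 0, 0, 0, 0, 0.04, 0], [0, 0, 0, 0, 0, 0, 0]])

```text
clock: 10.53
ee_pos: [0.5109, -0.009, 0.0805]
tool_rot: [0.001, 0.992, 0.125, 0.003]
force: [-0.7, -0.3, 11.9]
finger_gap: 0.659
grip_force: 30.0
```

```bash
python3 -c "
from h import *
s,d=snap('wrist','w6.png')
x,y,z=s['ee_pos']
print(s['ee_pos'],s['force'],s['ft_torque'],s['joint_positions'][5])
cv2.imwrite('pics/o6.png',np.hstack([cv2.imread('pics/o5.png'),ortho(s,d,x,y,z+.008,.04)[:,:,::-1]]))"
```

```text
[ 0.51088686 -0.00902618  0.08046615] [-0.71336041 -0.34274417 11.94657433] [ 0.02682451  0.16179696 -0.01705847] 1.236677324023876
```

View pics/o6.png

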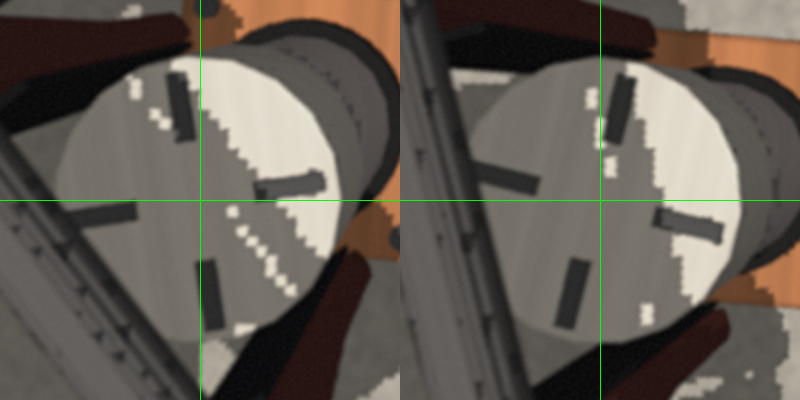

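The left panel (before) has bars at 9°, and the right (after) at -14°. The cap turns with the gripper and stays level, with its lugs under the lips. I'll go on towards the stop.

jog_arm(targets=[[0, 0, 0, 0, 0, 0.04, 0], [0, 0, 0, 0, 0, 0.04, 0], [0, 0, 0, 0, 0, 0.04, 0], [0, 0, 0, 0, 0, 0.04, 0], [0, 0, 0, 0, 0, 0.04, 0], [0, 0, 0, 0, 0, 0.04, 0], [0, 0, 0, 0, 0, 0, 0]])

```text
clock: 11.17
ee_pos: [0.511, -0.0091, 0.0805]
tool_rot: [0.0, 1.0, 0.005, 0.003]
force: [0.2, -0.5, 11.7]
finger_gap: 0.655
grip_force: 30.0
```

```bash
python3 -c "
from h import *
s=arm.sense();print(s['ee_pos'],s['force'],s['ft_torque'],s['joint_positions'][5])"
```

```text
[ 0.51095695 -0.00910371  0.08050207] [ 0.20535934 -0.53881788 11.65463084] [ 0.06794688  0.16747268 -0.0465516 ] 1.4766651721165072
```

jog_arm(targets=[[0, 0, 0, 0, 0, 0.03, 0], [0, 0, 0, 0, 0, 0.03, 0], [0, 0, 0, 0, 0, 0.03, 0], [0, 0, 0, 0, 0, 0, 0]])

```text
clock: 11.5
ee_pos: [0.5109, -0.0091, 0.0805]
tool_rot: [0.0, 0.999, -0.04, 0.003]
force: [-0.4, -0.9, 11.9]
finger_gap: 0.659
grip_force: 30.0
```

```bash
python3 -c "
from h import *
s=arm.sense();print(s['ee_pos'],s['force'],s['ft_torque'],s['joint_positions'][5])"
```

```text
[ 0.51092382 -0.00905202  0.08047783] [-0.40054279 -0.93700096 11.8564331 ] [-0.04762547  0.10823105  0.05962921] 1.5661274829930678
```

jog_arm(targets=[[0, 0, 0, 0, 0, 0.03, 0], [0, 0, 0, 0, 0, 0.03, 0], [0, 0, 0, 0, 0, 0, 0]])

```text
clock: 11.75
ee_pos: [0.5109, -0.0091, 0.0805]
tool_rot: [0.0, 0.998, -0.07, 0.003]
force: [-0.1, -0.2, 11.6]
finger_gap: 0.66
grip_force: 30.0
```

```bash
python3 -c "
from h import *
s=arm.sense();print(s['ee_pos'],s['force'],s['ft_torque'],s['joint_positions'][5])"
```

```text
[ 0.51094627 -0.00910375  0.08050519] [-0.11705736 -0.24975796 11.55202379] [-0.06644213  0.15420934  0.02543721] 1.6260834271280251
```

jog_arm(targets=[[0, 0, 0, 0, 0, 0.03, 0], [0, 0, 0, 0, 0, 0.03, 0], [0, 0, 0, 0, 0, 0, 0]])

```text
clock: 12.0
ee_pos: [0.5107, -0.0093, 0.0805]
tool_rot: [0.0, 0.995, -0.1, 0.003]
force: [-0.4, -0.8, 12.3]
finger_gap: 0.654
grip_force: 30.0
```

```bash
python3 -c "
from h import *
s=arm.sense();print(s['ee_pos'],s['force'],s['ft_torque'],s['joint_positions'][5])"
```

```text
[ 0.51074951 -0.00927045  0.08048288] [-0.4481762  -0.84343558 12.33864458] [-0.11693983  0.27019157  0.20279334] 1.68582219702141
```

jog_arm(targets=[[0, 0, 0, 0, 0, 0.03, 0], [0, 0, 0, 0, 0, 0.03, 0], [0, 0, 0, 0, 0, 0, 0]])

```text
clock: 12.25
ee_pos: [0.5107, -0.0093, 0.0805]
tool_rot: [0.0, 0.992, -0.129, 0.003]
force: [-0.8, -0.8, 11.4]
finger_gap: 0.659
grip_force: 30.0
```

```bash
python3 -c "
from h import *
s=arm.sense();print(s['ee_pos'],s['force'],s['ft_torque'],s['joint_positions'][5])"
```

```text
[ 0.51069795 -0.00927849  0.08047724] [-0.8063204  -0.79804616 11.37597537] [-0.15244308  0.3581889   0.48516259] 1.7454395986438602
```

The torque rises by about 0.3 N m over 0.06 rad, so that is the stop. I'll unload the twist, rise with the spring, and then release.

jog_arm(targets=[[0, 0, 0, 0, 0, -0.03, 0], [0, 0, 0, 0, 0, -0.04, 0], [0, 0, -0.001, 0, 0, 0, 0], [0, 0, -0.001, 0, 0, 0, 0], [0, 0, -0.001, 0, 0, 0, 0], [0, 0, -0.001, 0, 0, 0, 0], [0, 0, 0, 0, 0, 0, 0]])

```text
clock: 12.83
ee_pos: [0.5106, -0.0093, 0.0833]
tool_rot: [0.0, 0.996, -0.094, 0.002]
force: [0.5, -0.8, 7.2]
finger_gap: 0.664
grip_force: 30.0
```

jog_arm(targets=[[0, 0, -0.0005, 0, 0, 0, 0], [0, 0, -0.0005, 0, 0, 0, 0], [0, 0, -0.0005, 0, 0, 0, 0], [0, 0, 0, 0, 0, 0, 0]])

```text
clock: 13.17
ee_pos: [0.5105, -0.0093, 0.0843]
tool_rot: [0.0, 0.996, -0.094, 0.002]
force: [5.6, -2.2, 4.6]
finger_gap: 0.661
grip_force: 30.0
```

The upward force falls faster than the spring rate, so the lugs are against the notch roofs. I'll release and withdraw straight up.

jog_arm(targets=[[0, 0, 0, 0, 0, 0, 0.8], [0, 0, 0, 0, 0, 0, 0.9], [0, 0, 0, 0, 0, 0, 0.9], [0, 0, 0, 0, 0, 0, 0.9], [0, 0, 0, 0, 0, 0, 0.9], [0, 0, -0.01, 0, 0, 0, 0.9], [0, 0, -0.02, 0, 0, 0, 0.9], [0, 0, -0.03, 0, 0, 0, 0.9], [0, 0, -0.03, 0, 0, 0, 0.9], [0, 0, -0.02, 0, 0, 0, 0.9], [0, 0, 0, 0, 0, 0, 0.9], [0, 0, 0, 0, 0, 0, 0.9]])

```text
clock: 14.17
ee_pos: [0.5097, -0.009, 0.195]
tool_rot: [-0.0, 0.996, -0.094, 0.002]
force: [0.3, -0.1, -0.5]
finger_gap: 0.902
grip_force: 0.0
```

```bash
python3 -c "
from h import *
s,d=snap('wrist','w7.png');e=snap('side','d7.png')[1]
print(s['ee_pos'],s['force'],s['joint_positions'][5])
cv2.imwrite('pics/o7.png',np.hstack([ortho(s,d,.510,-.009,.0935,.04),cv2.resize(e['color'][190:310,300:420],(400,400),interpolation=2)])[:,:,::-1])"
```

```text
[ 0.50972132 -0.00896235  0.19503147] [ 0.2579626  -0.05277453 -0.45823622] 1.6745945041452486
```

View pics/o7.png

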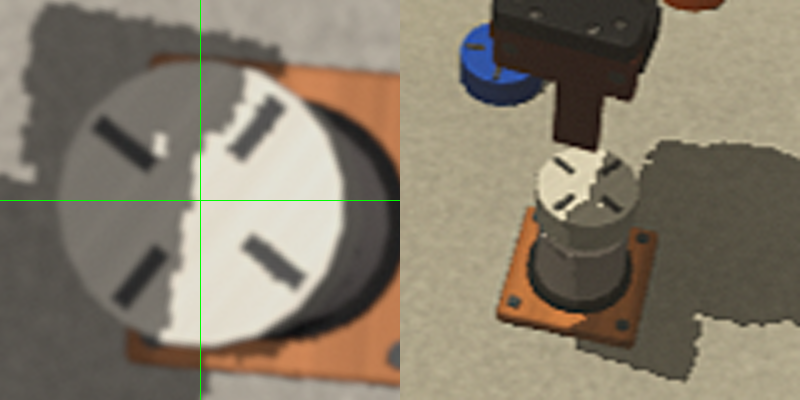

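The top view shows the cap level and centred at (200,204), with bars turned to about -40°, which is 49° clockwise from the gap. The side view shows it seated on the tin. The gripper is clear, so I'm handing in.

```bash
python3 -c "
from h import *
print(arm.sign_off())"
```

```text
the job is handed in; nothing more can be done
None
```

I pressed the cap onto the tin, twisted it clockwise to the stop and released it. The last pictures show it level, centred and seated, and the job is handed in, but no verdict came back.

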